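Find the jewellery case that rattles and present it to the customer

TASK

At the stall, press the call button fully down and let it come back up to call the customer. Then, starting with the sealed case nearest the button and going along the row, pick up each of the three cases in turn, shake it briskly back and forth a few times well clear of the table, and stand silent ones back where they stood. Finally take the one case that rattles and finish while holding it out level and still over the middle of the presentation pad, about a hand's breadth (10 to 20 cm) above it, without letting go, leaving everything else undisturbed.

Things in the scene. Friction and masses are not known exactly. Their poses are not given: they have to be found in the camera images.
- call (a joint): the call button's plunger: 0 = up, 0.006 m = fully down; a spring pushes it back up, fully down takes about 5 N
- call_top (a point): centre of the top face of the call button: a round upright steel push button 36 mm across in a round dark wooden housing, its top 22 mm above the counter, at one end of the row of cases (the robot's left); it is pressed straight down
- case_1: sealed dark wooden jewellery case, nearest the call button: a plain closed box 150 mm long (own x), 58 wide (own y), 56 high, 0.18 to 0.65 kg, brass clasp at the -x end. Origin: centre of its underside; z up. All three look alike; one, any of them, rattles; their weights vary. Grip across the width at mid-length, firmly (30 to 40 N)
- case_2: sealed dark wooden jewellery case, the middle of the row: a plain closed box 150 mm long (own x), 58 wide (own y), 56 high, 0.18 to 0.65 kg, brass clasp at the -x end. Origin: centre of its underside; z up. All three look alike; one, any of them, rattles; their weights vary. Grip across the width at mid-length, firmly (30 to 40 N)
- case_3: sealed dark wooden jewellery case, farthest from the call button: a plain closed box 150 mm long (own x), 58 wide (own y), 56 high, 0.18 to 0.65 kg, brass clasp at the -x end. Origin: centre of its underside; z up. All three look alike; one, any of them, rattles; their weights vary. Grip across the width at mid-length, firmly (30 to 40 N)
- inlay_1: hidden lining inside case 1, round its hollow of 136 x 44 x 42 mm; same origin and axes, moves with it. Only a loose content touches it: the rattling case holds a 36 mm solid steel chime ball, 0.19 kg, free to roll about 100 mm from end to end (own x) and felt as knocks and a shifting balance; the other two are empty
- inlay_2: hidden lining inside case 2, round its hollow of 136 x 44 x 42 mm; same origin and axes, moves with it. Only a loose content touches it: the rattling case holds a 36 mm solid steel chime ball, 0.19 kg, free to roll about 100 mm from end to end (own x) and felt as knocks and a shifting balance; the other two are empty
- inlay_3: hidden lining inside case 3, round its hollow of 136 x 44 x 42 mm; same origin and axes, moves with it. Only a loose content touches it: the rattling case holds a 36 mm solid steel chime ball, 0.19 kg, free to roll about 100 mm from end to end (own x) and felt as knocks and a shifting balance; the other two are empty
- pad: the presentation pad, a flat grey cloth-covered board 110 mm (x) by 180 mm (y), 6 thick, fixed on the counter on the far (customer's) side of the row. Origin: centre of its underside, on the counter
- quartz_1: lump of pale crystal, about 38 mm across, 42 high, on the robot's side of the row; bystander, leave alone. Origin: centre of its underside
- quartz_2: lump of pale crystal, about 33 mm across, 34 high, on the robot's side of the row; bystander, leave alone. Origin: centre of its underside
- ring_cone: pale wooden ring cone, 44 mm foot, 60 high, beside the pad; bystander, leave alone. Origin: centre of its underside
- bowl: pale wooden bowl, 96 mm across, 40 high, beyond and beside case 3; bystander, leave alone. Origin: centre of its underside
- jar: open glass jar, 68 mm across, 80 high, beyond case 1; bystander, leave alone. Origin: centre of its underside
- magnifier: hand magnifier lying flat, lens 58 mm across, handle towards the robot about 104 mm from the lens centre, 10 high; bystander, leave alone. Origin: centre of its underside below the lens
There are look-alikes about, which are no part of the job. Leave any pink look-alike of the case_2 alone. Leave any red look-alike of the case_1 alone.

How it is judged (in metres and radians):
On the way, in this order (a step that is already met when the one before it is completed fails the run):
1. the call button is pressed fully down (value of joint call above 0.005 m), for 0.02 s.
2. case 1 (nearest the call button) is still, or turns back, up in the air, the button being up again (value of joint call below 0.0015 m and height (world z) of case_1 above 0.04 m and linear speed of case_1 below 0.1 m/s and angular speed of case_1 below 0.6 rad/s), for 0.02 s.
3. case 1 swings briskly in the air (height (world z) of case_1 above 0.04 m and (linear speed of case_1 above 0.18 m/s or angular speed of case_1 above 0.9 rad/s)), for 0.02 s.
4. case 1 stops, or turns back, while still up in the air (height (world z) of case_1 above 0.04 m and linear speed of case_1 below 0.1 m/s and angular speed of case_1 below 0.6 rad/s), for 0.02 s.
5. case 2 (the middle of the row) is still, or turns back, up in the air (height (world z) of case_2 above 0.04 m and linear speed of case_2 below 0.1 m/s and angular speed of case_2 below 0.6 rad/s), for 0.02 s.
6. case 2 swings briskly in the air (height (world z) of case_2 above 0.04 m and (linear speed of case_2 above 0.18 m/s or angular speed of case_2 above 0.9 rad/s)), for 0.02 s.
7. case 2 stops, or turns back, while still up in the air (all of step 5), for 0.02 s.
8. case 3 (farthest from the call button) is still, or turns back, up in the air (height (world z) of case_3 above 0.04 m and linear speed of case_3 below 0.1 m/s and angular speed of case_3 below 0.6 rad/s), for 0.02 s.
9. case 3 swings briskly in the air (height (world z) of case_3 above 0.04 m and (linear speed of case_3 above 0.18 m/s or angular speed of case_3 above 0.9 rad/s)), for 0.02 s.
10. case 3 stops, or turns back, while still up in the air (all of step 8), for 0.02 s.
At the end, for the whole second after the job is handed in: The case with the loose content (something rests on its inlay) is held still in the fingers, level within 0.25 rad, underside 70 to 250 mm up, centre within 50 mm of the pad's centre in plan; the other two stand flat, untouched and at rest within 40 mm of where they started (((contact force between inlay_1 and anything else above 0.2 N and horizontal distance between case_1 and pad below 0.05 m and height (world z) of case_1 between 0.07 and 0.25 m and angle between case_1's own z axis and vertical below 0.25 rad and contact force between case_1 and the fingers above 2 N and linear speed of case_1 below 0.05 m/s and distance of each of case_2, case_3 from where it was at the start of the episode below 0.04 m and angle between each of case_2, case_3's own z axis and vertical below 0.1 rad and contact force between each of case_2, case_3 and the arm below 0.1 N and contact force between each of case_2, case_3 and the fingers below 0.1 N and linear speed of each of case_2, case_3 below 0.02 m/s) or (contact force between inlay_2 and anything else above 0.2 N and horizontal distance between case_2 and pad below 0.05 m and height (world z) of case_2 between 0.07 and 0.25 m and angle between case_2's own z axis and vertical below 0.25 rad and contact force between case_2 and the fingers above 2 N and linear speed of case_2 below 0.05 m/s and distance of each of case_1, case_3 from where it was at the start of the episode below 0.04 m and angle between each of case_1, case_3's own z axis and vertical below 0.1 rad and contact force between each of case_1, case_3 and the arm below 0.1 N and contact force between each of case_1, case_3 and the fingers below 0.1 N and linear speed of each of case_1, case_3 below 0.02 m/s) or (contact force between inlay_3 and anything else above 0.2 N and horizontal distance between case_3 and pad below 0.05 m and height (world z) of case_3 between 0.07 and 0.25 m and angle between case_3's own z axis and vertical below 0.25 rad and contact force between case_3 and the fingers above 2 N and linear speed of case_3 below 0.05 m/s and distance of each of case_1, case_2 from where it was at the start of the episode below 0.04 m and angle between each of case_1, case_2's own z axis and vertical below 0.1 rad and contact force between each of case_1, case_2 and the arm below 0.1 N and contact force between each of case_1, case_2 and the fingers below 0.1 N and linear speed of each of case_1, case_2 below 0.02 m/s))); the arm keeps its last pose, push and grip.
It fails at once if a bystander is displaced by more than 30 mm (distance of any of quartz_1, quartz_2, ring_cone, bowl, jar, magnifier from where it was at the start of the episode above 0.03 m).
It also fails if it takes over 72 s, if anything falls off the work surface, if the arm or the gripper's body presses on something with over 40 N, if the wrist force passes 120 N, or if a joint passes its speed limit or range.

ROBOT

A 6-joint arm with a two-finger parallel gripper is mounted at the origin on the work surface. World frame = base frame: x ahead of the robot, y to its left, z up, the work surface at z = 0. Lengths are in mm, angles in degrees, forces in N, time in s.
With the tool pointing down it reaches from about 350 to 850 mm from the base axis. Payload 8.1 kg.
Tool frame: the origin (TCP) lies midway between the tips of the shut fingers; the grasp point (between the pads) lies 19 mm behind it; x points along the fingers, z is the direction in which the jaws open and shut, and the axes are right-handed (so a half turn about x gives the same grasp; the last joint's range is limited). The gripper opens to 85 mm and grips with 20 to 120 N. Pads are 22 mm wide; open, the fingers measure 114 mm over their backs; the gripper's body (76 mm by 85 mm) begins 54 mm behind the grasp point. The pads swing forward as they close: fully open they stand 13 mm farther back than shut.
Start: joints at [-80.466, 7.471, 85.268, -0, 87.261, -4.893], TCP at [149.509, -581.079, 231.292] pointing down, gripper open.
Joint ranges: [-169.43, 169.43], [-51.17, 129.36], [1.28, 143.12], [-76.62, 256.62], [0, 156.53], [-152.29, 152.29]. Speed limits (degrees/s): [136.94, 136.94, 159.86, 180, 180, 180].

INTERFACE

Orientations are given as [roll, pitch, yaw] about the fixed x, y, z axes, in that order (R = Rz(yaw) Ry(pitch) Rx(roll)).
In Python, from bench import r gives the robot as it stands. The module is installed in compiled form; this text tells all that it offers.
- The arm moves only by the tool servo_tool, never from a script. Its argument "commands" is a list that holds one entry, the list of rows, each a list of 7 numbers: the closure in counts, from 0 (fully open) to 255 (shut), then the shift along the tool's x, y, z in cm, then the turn, a rotation vector about the tool's x, y, z in degrees. A call has 1 to 8 rows; each row is the pose to reach, as a shift and turn from the pose commanded when the call began, along the tool's axes at that moment; what a row does not reach only later rows make up. A row lasts 1/10 s, in which the tool goes at most 50 mm and 8.59 degrees, less where a joint would pass 70% of its speed; a pose out of reach is approached as far as the arm can. A call with a gripper value outside its range is refused whole. The fingers move at their own pace and stop on an object; "force" is the grip in N (left out, the last holds). Time passes only in rows, so rows that repeat a pose let the fingers close. It gives the time, the measured TCP pose, the force and the opening at its end, in the units of the state.
- r.sense(): the state, without advancing time (a new reading comes with each control period).
- r.snapshot(name): name is "scene" or "top" or "wrist"; returns (picture, depth): 384x512x3 uint8, red, green, blue; 384x512 float32, mm along the optical axis (not along the pixel's ray), 0 where there is no reading.
- r.calibration(name): a dict with "fx", "fy", "cx", "cy" (pixels), "pose" (4x4, takes a point from camera to world coordinates). Camera axes: x right, y down, z forward; pixel columns grow to the right and rows downward; lengths in mm; the calibration is good to about 2 mm. A picture is of the moment at which its call begins: read the wrist's pose just before it. calibration takes no time and is no camera call; for the wrist camera it gives the pose at the moment of the call.
- r.hand_in(): hands the job in, once; it reports no verdict.
The state is a dict: "time": time; "joint_pos": joint angles; "qd": joint speeds; "joint_efforts": joint torques, N m; "tool_pos": TCP position; "tcp_rot": TCP orientation; "ft_force": force on the tool from outside, world axes, zero at the start; "wrist_torque": the same for the moment, N m; "finger_gap": finger opening in mm.
Only numpy, scipy, OpenCV 4.12 (cv2) and the standard library are available. Lean on these libraries where they do the work, as an engineer would, in place of code of your own. Each camera call takes 0.05 s, during which the arm holds its last target.

## Working session

There is one attempt and no reset: what is moved stays moved. The work goes in short steps, Python scripts to look and compute and a tool call to move; the robot and the scene stay as the last step left them, time stands still between calls to the robot, and variables do not carry over. Pictures are saved under pics/ and viewed, and the job is handed in when it is done.

Besides the shell and the picture viewer there is one more tool, called after "Emit:" as name(argument=value, ...), one argument or row to a line, values as JSON. servo_tool: Moves the arm, as the interface text tells. Its arguments: {"type":"object","properties":{"commands":{"type":"array","items":{"type":"array","items":{"type":"array","items":{"type":"number"}}}},"force":{"type":"number"}},"required":["commands"]}

```bash
mkdir -p pics; python3 - <<'E'
from bench import r
import cv2,numpy as np
print(r.sense())
for n in("scene","top"):
    p,d=r.snapshot(n); cv2.imwrite(f"pics/{n}0.png",p[:,:,::-1]); np.save(f"{n}0.npy",d); np.save(f"{n}0p.npy",p)
    c=r.calibration(n);print(n,c)
E
```

```text
{'time': 0.0, 'joint_pos': array([-8.04666469e+01,  7.51430286e+00,  8.53296407e+01, -8.54472978e-05,
        8.72611231e+01, -4.89040629e+00]), 'qd': array([ 0.03557441,  0.04277957, -0.08650254, -0.05584852,  0.05803438,
        0.11490813]), 'joint_efforts': array([ 5.98330480e-04, -5.69400573e+01, -5.00554597e+01, -1.45876506e-04,
        1.45245093e-02, -9.72972572e-06]), 'tool_pos': array([ 149.41186653, -580.5333886 ,  230.24935776]), 'tcp_rot': array([175.15613311,  89.89493328,  99.57989667]), 'ft_force': array([-0.60076476,  0.66791868, -0.48050933]), 'wrist_torque': array([-0.0014191 ,  0.00949299, -0.02355982]), 'finger_gap': 85.25419201676205}
scene {'fx': 404.479755766153, 'fy': 404.479755766153, 'cx': 253.76533949427179, 'cy': 193.2845233803359, 'pose': array([[ 6.84159203e-01,  5.32373156e-01, -4.98502765e-01,
         9.83470652e+02],
       [ 7.29327648e-01, -4.96851857e-01,  4.70339680e-01,
        -4.18949868e+02],
       [ 2.71419561e-03, -6.85359070e-01, -7.28200232e-01,
         7.70543557e+02],
       [ 0.00000000e+00,  0.00000000e+00,  0.00000000e+00,
         1.00000000e+00]])}
top {'fx': 389.5921560360118, 'fy': 389.5921560360118, 'cx': 256.9343942990918, 'cy': 191.32220736763907, 'pose': array([[ 1.71694383e-02, -9.86414816e-01,  1.63373869e-01,
         2.62607090e+02],
       [-9.99834092e-01, -1.79324254e-02, -3.19647393e-03,
         4.71797996e+01],
       [ 6.08273896e-03, -1.63291882e-01, -9.86559051e-01,
         1.19286864e+03],
       [ 0.00000000e+00,  0.00000000e+00,  0.00000000e+00,
         1.00000000e+00]])}
```

View pics/top0.png

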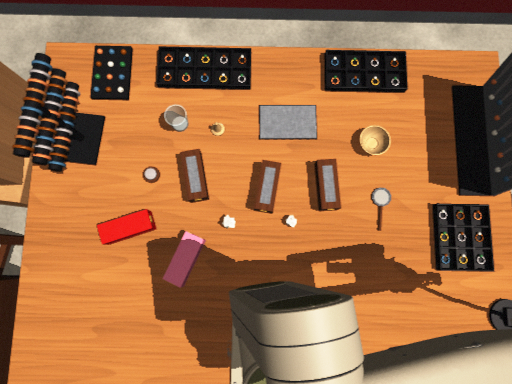

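View pics/scene0.png

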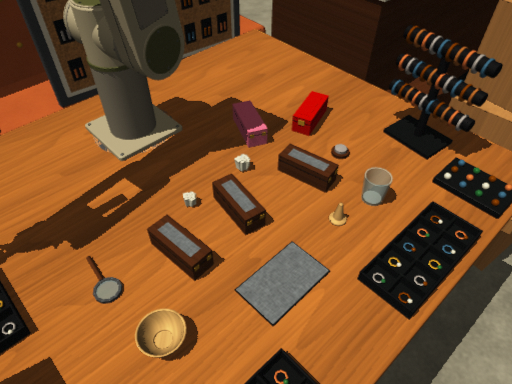

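```bash
cat > h.py <<'E'
from bench import r
import cv2,numpy as np
def cloud(n,d):
    c=r.calibration(n);h,w=d.shape;u,v=np.meshgrid(np.arange(w),np.arange(h))
    P=np.stack([(u-c['cx'])/c['fx']*d,(v-c['cy'])/c['fy']*d,d],-1)
    T=np.array(c['pose']);return P@T[:3,:3].T+T[:3,3]
def ray(n,u,v,z):
    c=r.calibration(n);T=np.array(c['pose']);q=T[:3,:3]@np.array([(u-c['cx'])/c['fx'],(v-c['cy'])/c['fy'],1.])
    return T[:3,3]+q*(z-T[2,3])/q[2]
E
python3 - <<'E'
from h import *
p=np.load("top0p.npy");d=np.load("top0.npy");W=cloud("top",d)
z=W[...,2]
print("table z",np.median(z[60:70,260:310]),np.median(z[220:240,320:360]))
def comp(lo,hi,x0=380):
    m=((z>lo)&(z<hi)&(d>0)&(W[...,0]>250)).astype(np.uint8)
    n,l,s,c=cv2.connectedComponentsWithStats(m)
    for i in range(1,n):
        if s[i,4]>25:
            Q=W[l==i]; rc=cv2.minAreaRect(Q[:,:2].astype(np.float32))
            print(np.round(c[i]),s[i,4],"rect",np.round(rc[0],1),np.round(rc[1],1),round(rc[2],1),"z",np.round(np.median(Q[:,2]),1))
print("cases");comp(45,66)
print("low");comp(12,45)
# pad, by colour
hsv=cv2.cvtColor(p,cv2.COLOR_RGB2HSV)
for nm,m in(("grey",(hsv[...,1]<60)&(hsv[...,2]>60)),):
    n,l,s,c=cv2.connectedComponentsWithStats(m.astype(np.uint8))
    for i in range(1,n):
        if s[i,4]>30 and 80<c[i][1]<240: print(nm,np.round(c[i]),s[i],np.round(W[l==i].mean(0),1), np.round(ray("top",*c[i],6),1))
print("button by ray",ray("top",151,173.5,22))
E
python3 - <<'E'
import cv2,numpy as np
p=cv2.imread("pics/top0.png")
cv2.imwrite("pics/crop0.png",cv2.resize(p[90:250,90:410],(800,400),interpolation=cv2.INTER_CUBIC))
E
```

```text
table z -0.9690436464069307 -1.7343544434804699
cases
[488.  87.] 51 rect [ 794.  -670.7] [51.1  8.4] 1.6 z 55.5
[491. 115.] 90 rect [ 702.5 -670.1] [ 6.7 98.6] 89.9 z 55.0
[173. 112.] 77 rect [687.2 301.9] [31.3 56. ] 32.2 z 56.2
[181. 125.] 32 rect [652.3 280.4] [13.9 50.3] 31.3 z 55.5
[ 76. 134.] 30 rect [616.2 595.4] [12.1 23.3] 60.4 z 56.4
[494. 150.] 90 rect [ 589.8 -670.1] [108.    7.4] 1.1 z 55.2
[193. 174.] 987 rect [499.4 235.9] [151.9  58.5] 11.3 z 55.1
[328. 184.] 1009 rect [ 478.4 -167.8] [151.7  59.2] 4.7 z 54.7
[267. 186.] 975 rect [469.4  14.5] [ 57.6 151.9] 81.2 z 54.9
[496. 183.] 66 rect [ 492.3 -670. ] [69.  13.9] 9.8 z 54.4
[124. 226.] 1071 rect [341.  429.1] [ 58.8 153.1] 19.5 z 55.2
[188. 247.] 545 rect [280.3 241.7] [59.  85.9] 66.0 z 54.8
low
[110.  72.] 1994 rect [837.1 520.8] [182.2 121. ] 0.3 z 19.8
[202.  67.] 1411 rect [858.5 222.1] [300.5 134.4] 90.0 z 24.5
[366.  70.] 1271 rect [ 859.1 -297.8] [261.3 135.4] 90.0 z 23.9
[489. 141.] 509 rect [ 639.2 -675.6] [360.6  15.9] 1.4 z 28.5
[175. 115.] 91 rect [689.3 301.9] [24.6 52.4] 28.9 z 28.5
[ 79. 117.] 42 r
[... 1813 characters left out ...]
67. 185.] [260 167  16  37 370] [468.9  13.3  64.5] [479.4  11.5   6. ]
grey [150. 174.] [145 168  12  12 105] [503.6 368.9  31.6] [509.1 376.    6. ]
grey [381. 196.] [372 188  19  18 271] [ 449.5 -338.6    9.2] [ 450.  -339.6    6. ]
grey [ 12. 220.] [  0 205  27  31 719] [ 418.3 1248.  -736.6] [358.3 785.8   6. ]
grey [443. 215.] [439 209   9  16  74] [ 394.5 -526.9    6.2] [ 394.5 -527.     6. ]
grey [229. 222.] [223 215  12  13 114] [360.7 125.4  43.2] [363.8 128.    6. ]
grey [291. 221.] [286 216  11  11  86] [367.  -59.3  38.9] [370.  -62.2   6. ]
grey [477. 232.] [473 228   9  11  33] [ 345.8 -630.3    5.2] [ 345.7 -629.9    6. ]
button by ray [505.95088505 368.91247337  22.        ]
```

View pics/crop0.png

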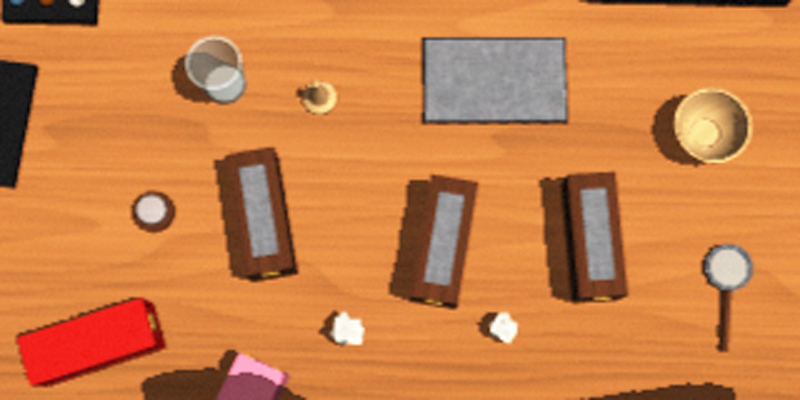

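```bash
cat >> h.py <<'E'
from scipy.spatial.transform import Rotation as R
def Rt(e): return R.from_euler('xyz',e,degrees=True)
def go(p,yaw=None,s=None,tilt=0):
    """shift (cm) and turn (deg) in tool axes from measured pose to pos p, tool down, jaw axis at yaw+90 (own y)."""
    s=s or r.sense();A=Rt(s['tcp_rot']);d=A.inv().apply(np.array(p,float)-s['tool_pos'])/10
    best=None
    if yaw is not None:
      for k in(90,-90):
        z=np.array([np.cos(np.radians(yaw+k)),np.sin(np.radians(yaw+k)),0]);x=np.array([0,0,-1.])
        B=R.from_matrix(np.stack([x,np.cross(z,x),z],1));v=(A.inv()*B).as_rotvec(degrees=True)
        if best is None or np.linalg.norm(v)<np.linalg.norm(best): best=v
    return np.round(d,2),None if best is None else np.round(best,2)
E
python3 - <<'E'
from h import *
s=r.sense();print(Rt(s['tcp_rot']).as_matrix().round(3))
for p in([330,-430,200],[460,-200,180],[505,369.5,60]):print(go(p,-60),go(p,11.3))
for u,v in((341,150),):print(ray("scene",u,v,22))
E
```

```text
[[-0.     0.968  0.249]
 [ 0.002  0.249 -0.968]
 [-1.     0.    -0.002]]
(array([  3.05,  21.24, -10.08]), array([ 7.443e+01, -9.000e-02,  5.000e-02])) (array([  3.05,  21.24, -10.08]), array([ 3.13, -0.1 , -0.01]))
(array([  5.09,  39.56, -29.11]), array([ 7.443e+01, -9.000e-02,  5.000e-02])) (array([  5.09,  39.56, -29.11]), array([ 3.13, -0.1 , -0.01]))
(array([ 17.19,  58.1 , -83.12]), array([ 7.443e+01, -9.000e-02,  5.000e-02])) (array([ 17.19,  58.1 , -83.12]), array([ 3.13, -0.1 , -0.01]))
[516.77542654 359.94806729  22.        ]
```

Emit:
servo_tool(
  commands=[
    [[255,5,39.6,-29,3,0,0],[255,5,39.6,-29,3,0,0],[255,5,39.6,-29,3,0,0],[255,5,39.6,-29,3,0,0],[255,5,39.6,-29,3,0,0],[255,5,39.6,-29,3,0,0],[255,5,39.6,-29,3,0,0],[255,5,39.6,-29,3,0,0]],
  ],
  force=40,
)

```text
time: 0.9
tool_pos: [402.6, -271.5, 190.4]
tcp_rot: [-169.3, 90.0, 112.1]
ft_force: [0.7, -1.1, 0.2]
finger_gap: 0.2
```

```bash
python3 - <<'E'
from h import *
p=np.load("scene0p.npy");d=np.load("scene0.npy");W=cloud("scene",d);z=W[...,2]
print("table",np.median(z[100:120,180:220]),np.median(z[200:215,280:320]))
m=((z>45)&(z<66)&(W[...,0]>380)).astype(np.uint8)
n,l,s,c=cv2.connectedComponentsWithStats(m)
for i in range(1,n):
    if s[i,4]>200:
        Q=W[l==i];rc=cv2.minAreaRect(Q[:,:2].astype(np.float32));print(np.round(c[i]),rc,np.median(Q[:,2]))
hsv=cv2.cvtColor(p,cv2.COLOR_RGB2HSV)
m=((hsv[...,1]<60)&(hsv[...,2]>60)).astype(np.uint8);n,l,s,c=cv2.connectedComponentsWithStats(m)
for i in range(1,n):
    if s[i,4]>60 and 140<c[i][1]<320: print(np.round(c[i]),s[i],np.median(W[l==i],0).round(1),ray("scene",*c[i],22).round(1),ray("scene",*c[i],6).round(1))
print(go([505,369.5,60],11.3),r.sense())
E
```

```text
table -2.0987310562574635 -1.629771427422554
[308. 161.] ((500.4862976074219, 231.78713989257812), (152.27830505371094, 63.714595794677734), 11.443748474121094) 54.09501270170256
[238. 198.] ((471.7427978515625, 10.313213348388672), (60.82356262207031, 153.7276611328125), 81.46410369873047) 54.4849969427363
[179. 241.] ((480.8891296386719, -172.16531372070312), (153.11810302734375, 60.224937438964844), 4.9448561668396) 54.765393083314336
[340. 149.] [335 145  12   9  87] [510.3 364.4  19.8] [511.8 362.7  22. ] [501.7 379.4   6. ]
[308. 159.] [288 149  41  22 304] [501.9 233.   54.6] [479.9 262.4  22. ] [469.2 277.    6. ]
[242. 162.] [235 155  14  16 163] [368.1 117.7  32.2] [363. 122.  22.] [349.7 133.6   6. ]
[374. 192.] [363 178  26  26 402] [689.6 263.6  48.6] [677.  290.5  22. ] [670.5 305.6   6. ]
[238. 196.] [222 180  33  32 411] [473.8  10.4  55. ] [450.   30.3  22. ] [438.6  39.9   6. ]
[189. 198.] [183 192  13  14 128] [375.2 -67.3  26.5] [372.8 -65.5  22. ] [359.8 -58.    6. ]
[179. 239.] [158 223  42  34 545] [ 483.7 -171.2   55.1] [ 459.  -159.9   22. ] [ 447.8 -154.4   
[... 453 characters left out ...]
.  ])) {'time': 0.9, 'joint_pos': array([-4.00455285e+01, -9.22694211e+00,  1.06087286e+02,  2.29113503e-03,
        8.31439562e+01,  3.85376720e+01]), 'qd': array([ 5.90765674e+01,  5.84739572e+00, -1.65659840e-02, -5.74260572e-02,
       -6.38866887e+00,  5.86441388e+01]), 'joint_efforts': array([-6.43453717e+00, -4.27515006e+01, -4.80055904e+01, -1.24600562e-02,
        7.49508105e-01, -2.18767852e+00]), 'tool_pos': array([ 402.60344338, -271.46954455,  190.36178477]), 'tcp_rot': array([-169.33962685,   89.99513509,  112.07689911]), 'ft_force': array([ 0.71578149, -1.08132742,  0.19966837]), 'wrist_torque': array([-0.01506707, -0.04694643,  0.00769402]), 'finger_gap': 0.16066785470293657}
```

Emit:
servo_tool(
  commands=[
    [[255,8,23,-60.4,0,0,0],[255,8,23,-60.4,0,0,0],[255,8,23,-60.4,0,0,0],[255,8,23,-60.4,0,0,0],[255,8,23,-60.4,0,0,0],[255,8,23,-60.4,0,0,0],[255,8,23,-60.4,0,0,0],[255,8,23,-60.4,0,0,0]],
  ],
)

```text
time: 1.7
tool_pos: [466.5, 120.3, 141.2]
tcp_rot: [14.6, 90.0, -64.0]
ft_force: [0.9, -0.8, -0.2]
finger_gap: 0.0
```

```bash
python3 - <<'E'
from h import *
print(go([508,366,110],11.3))
E
```

```text
(array([  3.12,   8.94, -23.26]), array([ 0.13,  0.  , -0.  ]))
```

Emit:
servo_tool(
  commands=[
    [[255,3.1,8.9,-23.3,0,0,0],[255,3.1,8.9,-23.3,0,0,0],[255,3.1,8.9,-23.3,0,0,0],[255,3.1,8.9,-23.3,0,0,0],[255,3.1,8.9,-23.3,0,0,0],[255,3.1,8.9,-23.3,0,0,0],[255,3.1,8.9,-23.3,0,0,0]],
  ],
)

```text
time: 2.4
tool_pos: [506.9, 365.0, 108.9]
tcp_rot: [-66.5, 89.8, -144.9]
ft_force: [0.1, -1.4, 0.5]
finger_gap: -0.5
```

```bash
python3 - <<'E'
from h import *
print(go([508,366,40],11.3)); c=r.calibration("wrist");print(c)
p,d=r.snapshot("wrist");cv2.imwrite("pics/w1.png",p[:,:,::-1]);np.save("w1.npy",d)
hsv=cv2.cvtColor(p,cv2.COLOR_RGB2HSV);W=cloud("wrist",d)
m=((hsv[...,1]<60)&(hsv[...,2]>60)).astype(np.uint8);n,l,s,cc=cv2.connectedComponentsWithStats(m)
for i in range(1,n):
    if s[i,4]>200: print(np.round(cc[i]),s[i],np.median(W[l==i],0).round(1),ray("wrist",*cc[i],22).round(1))
E
```

```text
(array([ 6.89,  0.15, -0.09]), array([0.26, 0.06, 0.15]))
{'fx': 336.5477332492254, 'fy': 336.5477332492254, 'cx': 250.86127792200207, 'cy': 186.6208040129268, 'pose': array([[ 1.98924949e-01, -9.32112043e-01, -3.02648318e-01,
         5.85220705e+02],
       [-9.80012785e-01, -1.88586482e-01, -6.33251888e-02,
         3.81644629e+02],
       [ 1.95078934e-03,  3.09196181e-01, -9.50996275e-01,
         2.51700100e+02],
       [ 0.00000000e+00,  0.00000000e+00,  0.00000000e+00,
         1.00000000e+00]])}
[241. 189.] [ 217  167   49   46 1730] [509.7 372.   23. ] [509.3 371.9  22. ]
[447. 249.] [ 410  176   77  150 7018] [508.1 234.8  57.6] [493.  208.4  22. ]
[328. 343.] [316 326  25  33 470] [512.3 340.6 166.7] [388.7 273.5  22. ]
```

View pics/w1.png

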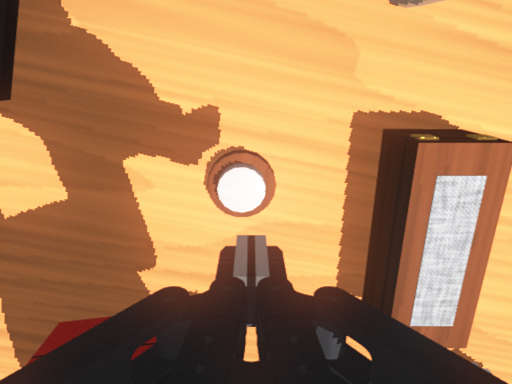

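Emit:
servo_tool(
  commands=[
    [[255,4,0.3,-0.4,0,0,0],[255,8,0.3,-0.4,0,0,0],[255,8.3,0.3,-0.4,0,0,0],[255,8.3,0.3,-0.4,0,0,0]],
  ],
)

```text
time: 2.85
tool_pos: [509.5, 367.0, 27.4]
tcp_rot: [-65.8, 89.9, -144.4]
ft_force: [-0.1, 0.7, 1.8]
finger_gap: 0.2
```

Emit:
servo_tool(
  commands=[
    [[255,0.3,0,0,0,0,0],[255,0.6,0,0,0,0,0],[255,0.8,0,0,0,0,0],[255,0.9,0,0,0,0,0],[255,0.9,0,0,0,0,0]],
  ],
)

```text
time: 3.35
tool_pos: [511.0, 369.2, 19.6]
tcp_rot: [105.9, 89.9, 27.3]
ft_force: [2.3, 1.0, 3.8]
finger_gap: -0.1
```

Emit:
servo_tool(
  commands=[
    [[255,0.2,0,0,0,0,0],[255,0.4,0,0,0,0,0],[255,0.4,0,0,0,0,0]],
  ],
)

```text
time: 3.65
tool_pos: [511.0, 369.3, 16.0]
tcp_rot: [106.0, 89.9, 27.5]
ft_force: [0.4, -2.1, 10.6]
finger_gap: -0.2
```

Emit:
servo_tool(
  commands=[
    [[255,0.2,0,0,0,0,0],[255,0.2,0,0,0,0,0]],
  ],
)

```text
time: 3.85
tool_pos: [511.2, 369.3, 15.8]
tcp_rot: [101.7, 89.9, 23.2]
ft_force: [-5.8, -5.4, 24.4]
finger_gap: 0.1
```

Emit:
servo_tool(
  commands=[
    [[255,-3,0,0,0,0,0],[255,-8,0,0,0,0,0],[60,-12,0,0,0,0,0]],
  ],
)

```text
time: 4.15
tool_pos: [509.1, 368.4, 133.5]
tcp_rot: [-76.4, 89.9, -155.0]
ft_force: [0.6, -0.1, 0.4]
finger_gap: 13.5
```

```bash
python3 - <<'E'
from h import *
print(go([501,235,130],11.3))
E
```

```text
(array([ 0.36, -3.44, 12.92]), array([0.14, 0.03, 0.12]))
```

Emit:
servo_tool(
  commands=[
    [[0,0,-3.4,13,0,0,0],[0,0,-3.4,13,0,0,0],[0,0,-3.4,13,0,0,0],[0,0,-3.4,13,0,0,0],[0,0,-3.4,13,0,0,0]],
  ],
)

```text
time: 4.65
tool_pos: [502.0, 234.0, 132.1]
tcp_rot: [-104.4, 89.9, 176.9]
ft_force: [-0.3, 0.2, 0.6]
finger_gap: 84.6
```

```bash
cat >> h.py <<'E'
def wcase(name):
    s=r.sense();p,d=r.snapshot("wrist");cv2.imwrite(f"pics/{name}.png",p[:,:,::-1])
    W=cloud("wrist",d);z=W[...,2]
    m=((z>48)&(z<62)&(d>0)).astype(np.uint8);n,l,st,c=cv2.connectedComponentsWithStats(m)
    for i in range(1,n):
        if st[i,4]>3000:
            Q=W[l==i];print("top face",st[i],cv2.minAreaRect(Q[:,:2].astype(np.float32)),np.median(Q[:,2]))
    hsv=cv2.cvtColor(p,cv2.COLOR_RGB2HSV)
    m=((hsv[...,1]<60)&(hsv[...,2]>60)&(z>48)&(z<64)).astype(np.uint8);n,l,st,c=cv2.connectedComponentsWithStats(m)
    for i in range(1,n):
        if st[i,4]>1000:
            Q=W[l==i];print("grey",st[i],cv2.minAreaRect(Q[:,:2].astype(np.float32)),np.median(Q[:,2]))
E
python3 - <<'E'
from h import *
print(go([501,235,130],11.3)); wcase("w2")
E
```

```text
(array([ 0.21, -0.08, -0.12]), array([ 0.03, -0.02,  0.07]))
top face [  204    85    93   208 17470] ((501.788330078125, 235.82095336914062), (151.2621307373047, 58.180545806884766), 11.353887557983398) 56.64760633556304
grey [ 227  119   47  151 6597] ((501.719482421875, 235.55856323242188), (110.55255126953125, 30.411422729492188), 11.377206802368164) 56.96832934127491
```

View pics/w2.png

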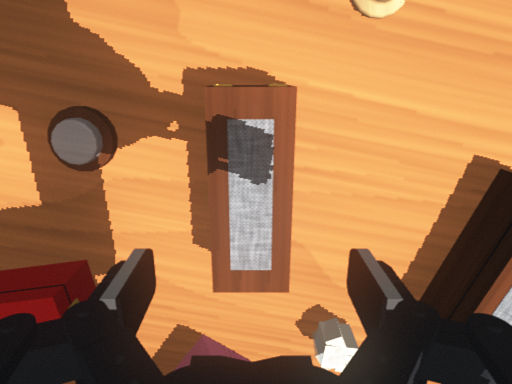

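Emit:
servo_tool(
  commands=[
    [[0,4,0,-0.2,0,0,0],[0,8,0,-0.2,0,0,0],[0,11,0,-0.2,0,0,0],[0,12.5,0,-0.2,0,0,0],[200,12.5,0,-0.2,0,0,0],[200,12.5,0,-0.2,0,0,0],[200,12.5,0,-0.2,0,0,0],[200,12.5,0,-0.2,0,0,0]],
  ],
  force=40,
)

```text
time: 5.5
tool_pos: [503.0, 237.1, 9.0]
tcp_rot: [103.0, 89.9, 24.4]
ft_force: [0.2, 0.3, -4.2]
finger_gap: 57.3
```

```bash
python3 - <<'E'
from h import *
print(r.sense())
E
```

```text
{'time': 5.5, 'joint_pos': array([1.99439241e+01, 1.34627370e+01, 1.03183430e+02, 1.12278662e-02,
       6.32260287e+01, 9.85083580e+01]), 'qd': array([-0.14245712,  0.20916519,  0.62700399,  0.03210871, -0.173067  ,
        0.05598878]), 'joint_efforts': array([ 5.03627909e-02, -5.70547700e+01, -4.46432555e+01, -3.15384212e-03,
        2.18661781e-02,  2.30753532e-03]), 'tool_pos': array([503.04795028, 237.07154055,   9.0124459 ]), 'tcp_rot': array([102.99810477,  89.87180239,  24.42862431]), 'ft_force': array([ 0.18641077,  0.27154594, -4.19345145]), 'wrist_torque': array([ 0.02000813, -0.02543341,  0.01232935]), 'finger_gap': 57.31593327676139}
```

Emit:
servo_tool(
  commands=[
    [[200,-2,0,0,0,0,0],[200,-6,0,0,0,0,0],[200,-10,0,0,0,0,0],[200,-13,0,0,0,0,0],[200,-14,0,0,0,0,0],[200,-14,0,0,0,0,0],[200,-14,0,0,0,0,0],[200,-14,0,0,0,0,0]],
  ],
)

```text
time: 6.3
tool_pos: [500.5, 236.0, 144.8]
tcp_rot: [-81.8, 89.8, -160.3]
ft_force: [0.2, -0.1, -4.6]
finger_gap: 57.5
```

```bash
cat >> h.py <<'E'
def tq():
    s=r.sense();A=Rt(s['tcp_rot']);print("t",round(s['time'],2),"F",s['ft_force'].round(2),"torque tool axes",A.inv().apply(s['wrist_torque']).round(4),"world",s['wrist_torque'].round(3),s['tool_pos'].round(1),"gap",round(s['finger_gap'],1),"pitch axis",A.apply([1,0,0]).round(3))
E
python3 - <<'E'
from h import *
tq()
E
```

```text
t 6.3 F [ 0.18 -0.08 -4.6 ] torque tool axes [ 0.0193 -0.0319  0.0184] world [-0.028 -0.024 -0.019] [500.5 236.  144.8] gap 57.5 pitch axis [-0.004 -0.001 -1.   ]
```

Emit:
servo_tool(
  commands=[
    [[200,0,3.5,0,0,0,0],[200,0,0,0,0,0,0],[200,0,3.5,0,0,0,0],[200,0,0,0,0,0,0],[200,0,3.5,0,0,0,0],[200,0,0,0,0,0,0],[200,0,0,0,0,0,0],[200,0,0,0,0,0,0]],
  ],
)

```text
time: 7.1
tool_pos: [500.5, 236.0, 144.7]
tcp_rot: [-81.2, 89.7, -159.8]
ft_force: [-0.3, 0.5, -3.3]
finger_gap: 57.4
```

Emit:
servo_tool(
  commands=[
    [[200,0,0,0,0,0,8],[200,0,0,0,0,0,12],[200,0,0,0,0,0,12],[200,0,0,0,0,0,12],[200,0,0,0,0,0,12],[200,0,0,0,0,0,12],[200,0,0,0,0,0,12]],
  ],
)

```text
time: 7.8
tool_pos: [502.7, 236.6, 148.0]
tcp_rot: [90.0, 78.0, 11.4]
ft_force: [0.7, -0.1, -4.7]
finger_gap: 57.7
```

```bash
python3 - <<'E'
from h import *
tq()
E
```

```text
t 7.8 F [ 0.67 -0.12 -4.74] torque tool axes [-0.0382 -0.0071 -0.2427] world [-0.063  0.235  0.036] [502.7 236.6 148. ] gap 57.7 pitch axis [ 0.204  0.041 -0.978]
```

Emit:
servo_tool(
  commands=[
    [[200,0,0,0,0,0,-8],[200,0,0,0,0,0,-16],[200,0,0,0,0,0,-24],[200,0,0,0,0,0,-24],[200,0,0,0,0,0,-24],[200,0,0,0,0,0,-24],[200,0,0,0,0,0,-24],[200,0,0,0,0,0,-24]],
  ],
)

```text
time: 8.6
tool_pos: [502.1, 236.8, 149.5]
tcp_rot: [-90.1, 78.2, -168.7]
ft_force: [-0.3, 0.5, -5.1]
finger_gap: 57.7
```

```bash
python3 - <<'E'
from h import *
tq()
E
```

```text
t 8.6 F [-0.28  0.49 -5.08] torque tool axes [-0.0031 -0.0253  0.2145] world [ 0.019 -0.215  0.008] [502.1 236.8 149.5] gap 57.7 pitch axis [-0.2   -0.04  -0.979]
```

Emit:
servo_tool(
  commands=[
    [[200,0,0,0,0,0,4],[200,0,0,0,0,0,8],[200,0,0,0,0,0,8],[200,0,0,0,0,0,8],[200,0,0,0,0,0,8],[200,0,0,0,0,0,8]],
  ],
)

```text
time: 9.2
tool_pos: [502.5, 236.6, 147.9]
tcp_rot: [-90.0, 86.0, -168.6]
ft_force: [0.7, -0.1, -5.1]
finger_gap: 57.3
```

```bash
python3 - <<'E'
from h import *
tq()
E
```

```text
t 9.2 F [ 0.69 -0.13 -5.06] torque tool axes [ 0.0322 -0.0054  0.1084] world [ 0.014 -0.108 -0.032] [502.5 236.6 147.9] gap 57.3 pitch axis [-0.069 -0.014 -0.998]
```

Emit:
servo_tool(
  commands=[
    [[200,0,0,0,0,0,8],[200,0,0,0,0,0,8],[200,0,0,0,0,0,8],[200,0,0,0,0,0,8],[200,0,0,0,0,0,8],[200,0,0,0,0,0,8],[200,0,0,0,0,0,8],[200,0,0,0,0,0,8]],
  ],
)

```text
time: 10.0
tool_pos: [502.4, 236.6, 147.7]
tcp_rot: [90.1, 86.0, 11.5]
ft_force: [0.5, -0.6, -3.8]
finger_gap: 57.9
```

```bash
python3 - <<'E'
from h import *
tq()
E
```

```text
t 10.0 F [ 0.5  -0.64 -3.8 ] torque tool axes [ 0.0494  0.006  -0.019 ] world [ 0.006  0.02  -0.049] [502.4 236.6 147.7] gap 57.9 pitch axis [ 0.068  0.014 -0.998]
```

```bash
cat >> h.py <<'E'
def avg(k=6):
    o=[]
    for i in range(k):
        r.snapshot("wrist");s=r.sense();A=Rt(s['tcp_rot']);o.append(np.r_[A.inv().apply(s['wrist_torque']),s['ft_force']])
    o=np.array(o);s=r.sense();print(s['time'],"mean",o.mean(0).round(3),"std",o.std(0).round(3),s['tool_pos'].round(1),s['tcp_rot'].round(1))
E
python3 - <<'E'
from h import *
avg()
E
```

```text
10.3 mean [-7.000e-03  4.000e-03 -6.100e-02 -2.840e-01 -3.190e-01 -4.673e+00] std [0.021 0.021 0.037 0.553 0.462 0.213] [502.  236.6 147.6] [90.  86.  11.4]
```

Emit:
servo_tool(
  commands=[
    [[200,0,0,0,0,0,-4],[200,0,0,0,0,0,-8],[200,0,0,0,0,0,-8],[200,0,0,0,0,0,-8],[200,0,0,0,0,0,-8],[200,0,0,0,0,0,-8],[200,0,0,0,0,0,-8],[200,0,0,0,0,0,-8]],
  ],
)

```text
time: 11.1
tool_pos: [501.9, 236.6, 147.9]
tcp_rot: [-90.1, 86.0, -168.6]
ft_force: [-0.6, 0.3, -3.7]
finger_gap: 57.7
```

```bash
python3 - <<'E'
from h import *
avg()
E
```

```text
11.4 mean [ 1.400e-02  4.000e-03  8.300e-02  3.680e-01  2.190e-01 -4.929e+00] std [0.018 0.033 0.03  0.221 0.564 0.487] [502.1 236.6 147.6] [ -90.    86.  -168.6]
```

Emit:
servo_tool(
  commands=[
    [[200,0,0,0,0,0,4],[200,0,0,0,0,0,4]],
  ],
)

```text
time: 11.6
tool_pos: [501.1, 236.4, 147.1]
tcp_rot: [-15.6, 90.0, -94.1]
ft_force: [0.2, -0.2, -4.3]
finger_gap: 57.5
```

Emit:
servo_tool(
  commands=[
    [[200,4,0,0,0,0,0],[200,8,0,0,0,0,0],[200,11,0,0,0,0,0],[200,13,0,0,0,0,0],[200,13.9,0,0,0,0,0],[200,13.9,0,0,0,0,0],[0,13.9,0,0,0,0,0],[0,13.9,0,0,0,0,0]],
  ],
)

```text
time: 12.4
tool_pos: [503.4, 237.0, 9.9]
tcp_rot: [100.8, 89.9, 22.2]
ft_force: [-1.2, -0.2, 0.3]
finger_gap: 83.8
```

```bash
python3 - <<'E'
from h import *
tq()
E
```

```text
t 12.4 F [-1.16 -0.17  0.29] torque tool axes [0.0004 0.0021 0.0525] world [ 0.012 -0.051 -0.   ] [503.4 237.    9.9] gap 83.8 pitch axis [ 0.002  0.001 -1.   ]
```

Up, then over to case 2 (yaw −8.7).

Emit:
servo_tool(
  commands=[
    [[0,-4,0,0,0,0,0],[0,-8,0,0,0,0,0],[0,-12,0,0,0,0,0],[0,-13,0,0,0,0,0]],
  ],
)

```text
time: 12.8
tool_pos: [505.7, 237.9, 145.6]
tcp_rot: [98.9, 89.4, 20.4]
ft_force: [0.9, -0.6, 0.5]
finger_gap: 84.9
```

```bash
python3 - <<'E'
from h import *
wcase("w3"); print(go([470.5,13,130],-8.7))
E
```

```text
top face [  209    95    86   194 15379] ((500.45721435546875, 236.83489990234375), (150.27197265625, 58.22214126586914), 11.542573928833008) 55.98454492828017
grey [ 230  126   44  142 5849] ((500.2048645019531, 236.4994354248047), (110.20416259765625, 30.45195960998535), 11.409762382507324) 56.29715239699158
(array([ 1.4 , -7.9 , 21.35]), array([20.13, -0.18, -0.53]))
```

Case 1 is back within ~2 mm.

Emit:
servo_tool(
  commands=[
    [[0,0.5,-7.9,21.4,7,0,0],[0,0.5,-7.9,21.4,14,0,0],[0,1,-7.9,21.4,20,0,0],[0,1,-7.9,21.4,20,0,0],[0,1,-7.9,21.4,20,0,0],[0,1,-7.9,21.4,20,0,0],[0,1,-7.9,21.4,20,0,0]],
  ],
)

```text
time: 13.55
tool_pos: [466.7, 10.8, 127.9]
tcp_rot: [-112.3, 89.9, 149.0]
ft_force: [-0.5, 0.4, -0.5]
finger_gap: 85.5
```

```bash
python3 - <<'E'
from h import *
wcase("w4"); print(r.sense()['tool_pos'],go([470.5,13,130],-8.7))
E
```

```text
top face [ 466   19   46  233 9039] ((479.3330078125, -149.10256958007812), (151.0631103515625, 24.804304122924805), 3.422398567199707) 56.50422250249588
top face [  200    78    96   212 18338] ((471.9574890136719, 13.964534759521484), (58.14729690551758, 150.20362854003906), 81.09085083007812) 56.6932856666527
grey [ 502   56   10  167 1510] ((479.3133239746094, -156.0283966064453), (111.56806945800781, 7.566707134246826), 4.675533771514893) 57.14014847167829
grey [ 224  112   48  155 6973] ((471.75726318359375, 13.696647644042969), (30.416549682617188, 110.25415802001953), 81.17245483398438) 56.993898055208575
[466.87888817  11.47033262 128.10799706] (array([-0.19,  0.33, -0.21]), array([ 0.09, -0.03,  0.04]))
```

View pics/w4.png

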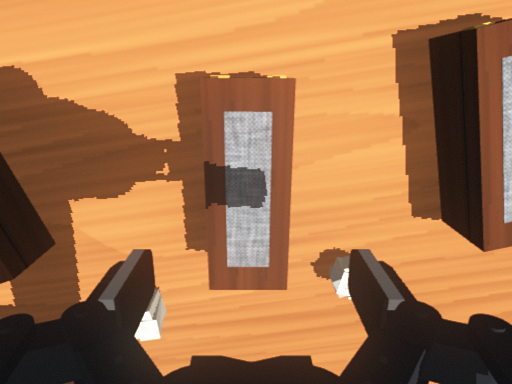

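Emit:
servo_tool(
  commands=[
    [[0,4,0.4,-0.3,0,0,0],[0,8,0.4,-0.3,0,0,0],[0,11,0.4,-0.3,0,0,0],[0,12.1,0.4,-0.3,0,0,0],[200,12.1,0.4,-0.3,0,0,0],[200,12.1,0.4,-0.3,0,0,0],[200,12.1,0.4,-0.3,0,0,0],[200,12.1,0.4,-0.3,0,0,0]],
  ],
  force=40,
)

```text
time: 14.4
tool_pos: [472.8, 13.6, 9.2]
tcp_rot: [99.8, 89.8, 1.3]
ft_force: [0.1, 1.5, 1.5]
finger_gap: 57.6
```

Emit:
servo_tool(
  commands=[
    [[200,-2,0,0,0,0,0],[200,-6,0,0,0,0,0],[200,-10,0,0,0,0,0],[200,-13,0,0,0,0,0],[200,-14,0,0,0,0,0],[200,-14,0,0,0,0,0],[200,-14,0,0,0,0,0],[200,-14,0,0,0,0,0]],
  ],
)

```text
time: 15.2
tool_pos: [469.8, 13.7, 145.0]
tcp_rot: [-86.9, 89.8, 174.6]
ft_force: [0.0, -0.4, -6.0]
finger_gap: 57.3
```

Emit:
servo_tool(
  commands=[
    [[200,0,3.5,0,0,0,0],[200,0,0,0,0,0,0],[200,0,3.5,0,0,0,0],[200,0,0,0,0,0,0],[200,0,3.5,0,0,0,0],[200,0,0,0,0,0,0],[200,0,0,0,0,0,0],[200,0,0,0,0,0,0]],
  ],
)

```text
time: 16.0
tool_pos: [469.8, 13.7, 144.9]
tcp_rot: [-85.6, 89.7, 175.8]
ft_force: [0.4, -0.5, -4.9]
finger_gap: 57.7
```

Emit:
servo_tool(
  commands=[
    [[200,0,0,0,0,0,8],[200,0,0,0,0,0,12],[200,0,0,0,0,0,4],[200,0,0,0,0,0,4],[200,0,0,0,0,0,4],[200,0,0,0,0,0,4],[200,0,0,0,0,0,4],[200,0,0,0,0,0,4]],
  ],
)

```text
time: 16.8
tool_pos: [472.5, 13.5, 149.1]
tcp_rot: [90.2, 85.8, -8.4]
ft_force: [0.2, -0.3, -6.4]
finger_gap: 57.6
```

```bash
python3 - <<'E'
from h import *
avg()
E
```

```text
17.1 mean [ 4.000e-03 -1.600e-02 -2.700e-02 -8.400e-02  5.800e-02 -6.345e+00] std [0.024 0.028 0.074 0.509 0.418 0.328] [471.5  13.5 147.7] [90.  86.  -8.6]
```

Emit:
servo_tool(
  commands=[
    [[200,0,0,0,0,0,-8],[200,0,0,0,0,0,-16],[200,0,0,0,0,0,-8],[200,0,0,0,0,0,-8],[200,0,0,0,0,0,-8],[200,0,0,0,0,0,-8],[200,0,0,0,0,0,-8],[200,0,0,0,0,0,-8]],
  ],
)

```text
time: 17.9
tool_pos: [473.1, 13.4, 150.9]
tcp_rot: [-90.4, 86.4, 171.0]
ft_force: [-0.3, 0.4, -5.9]
finger_gap: 57.3
```

```bash
python3 - <<'E'
from h import *
avg()
E
```

```text
18.2 mean [-4.000e-03  9.000e-03  3.500e-02 -1.950e-01  1.650e-01 -6.017e+00] std [0.017 0.023 0.09  0.617 0.44  0.486] [471.6  13.5 148.1] [-90.1  86.1 171.4]
```

Emit:
servo_tool(
  commands=[
    [[200,0,0,0,0,0,0],[200,0,0,0,0,0,0],[200,0,0,0,0,0,0],[200,0,0,0,0,0,0],[200,0,0,0,0,0,0]],
  ],
)

```text
time: 18.7
tool_pos: [471.4, 13.5, 147.5]
tcp_rot: [-90.0, 86.0, 171.4]
ft_force: [1.2, -0.9, -7.0]
finger_gap: 57.6
```

```bash
python3 - <<'E'
from h import *
for i in range(10): r.snapshot("wrist"); tq()
E
```

```text
t 18.75 F [ 0.81 -0.56 -6.82] torque tool axes [-0.0074  0.0111  0.0651] world [ 0.002 -0.066  0.007] [471.4  13.5 147.5] gap 57.5 pitch axis [-0.069  0.01  -0.998]
t 18.8 F [ 0.3   0.16 -6.26] torque tool axes [-0.0114 -0.0254 -0.0927] world [-0.01   0.095  0.013] [471.4  13.5 147.6] gap 57.6 pitch axis [-0.069  0.01  -0.998]
t 18.85 F [-0.25 -0.45 -5.77] torque tool axes [ 0.0582 -0.0587  0.0799] world [-0.074 -0.07  -0.054] [471.4  13.5 147.6] gap 57.9 pitch axis [-0.069  0.01  -0.998]
t 18.9 F [ 0.16 -0.66 -6.15] torque tool axes [-0.0142 -0.0266  0.0516] world [-0.033 -0.047  0.016] [471.5  13.5 147.6] gap 57.3 pitch axis [-0.069  0.01  -0.998]
t 18.95 F [-0.17 -0.14 -5.98] torque tool axes [-0.0277  0.0229 -0.1359] world [0.045 0.131 0.026] [471.5  13.5 147.6] gap 57.3 pitch axis [-0.069  0.01  -0.998]
t 19.0 F [ 0.69 -0.12 -4.75] torque tool axes [-0.0242 -0.0293  0.1647] world [-0.052 -0.159  0.026] [471.5  13.5 147.6] gap 57.6 pitch axis [-0.069  0.01  -0.998]
t 19.05 F [-0.22  0.48 -6.07] torque tool axes [ 0.0299 -0.0277 -0.0047] world [-0.029  0.009 -0.028] [471.5  13.5 147.6] gap 57.3 pitch axis [-0.069  0.01  -0.998]
t 19.1 F [-0.6   0.89 -5.22] torque tool axes [-0.0203 -0.0725 -0.0849] world [-0.058  0.095  0.025] [471.5  13.5 147.6] gap 57.9 pitch axis [-0.069  0.01  -0.998]
t 19.15 F [ 0.66  0.43 -6.36] torque tool axes [-0.0135 -0.034   0.1294] world [-0.052 -0.123  0.016] [471.5  13.5 147.6] gap 57.0 pitch axis [-0.069  0.01  -0.998]
t 19.2 F [-0.79  0.95 -5.74] torque tool axes [-0.0343 -0.0267 -0.0391] world [-0.018  0.042  0.036] [471.5  13.5 147.6] gap 57.4 pitch axis [-0.069  0.01  -0.998]
```

```bash
python3 - <<'E'
from h import *
for n in("scene","wrist"):
    p,d=r.snapshot(n);cv2.imwrite(f"pics/{n}5.png",p[:,:,::-1])
    W=cloud(n,d);
    if n=="wrist":
        m=(W[...,2]>150)&(d>0)
        hsv=cv2.cvtColor(p,cv2.COLOR_RGB2HSV); g=(hsv[...,1]<60)&(hsv[...,2]>90)&(W[...,2]>120)&(W[...,2]<220)
        k,l,st,c=cv2.connectedComponentsWithStats(g.astype(np.uint8))
        for i in range(1,k):
            if st[i,4]>800:
                Q=W[l==i];v=np.linalg.svd(Q-Q.mean(0))[2] if len(Q)<9000 else None
                print(st[i],Q.mean(0).round(1),"normal",v[2].round(3) if v is not None else None)
E
```

```text
[  200   168   103   194 17197] [498.4  10.3 193.6] normal None
```

View pics/wrist5.png

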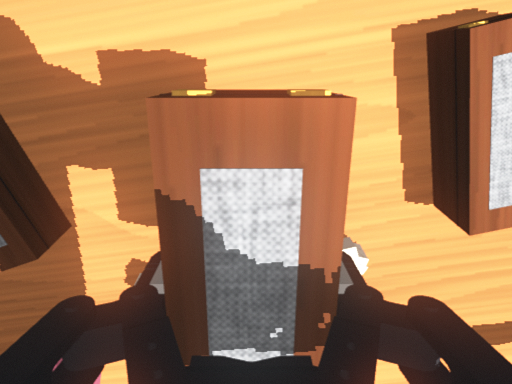

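View pics/scene5.png

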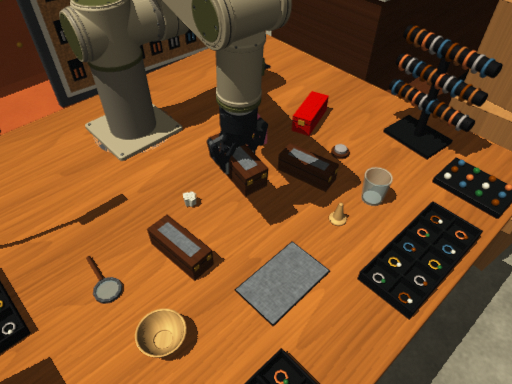

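Emit:
servo_tool(
  commands=[
    [[200,0,0,0,0,0,4],[200,0,0,0,0,0,4],[200,0,0,0,0,0,4]],
  ],
)

```text
time: 19.6
tool_pos: [471.1, 13.6, 147.8]
tcp_rot: [-92.4, 90.0, 169.1]
ft_force: [-0.1, 0.1, -6.2]
finger_gap: 57.1
```

Emit:
servo_tool(
  commands=[
    [[200,4,0,0,0,0,0],[200,8,0,0,0,0,0],[200,11,0,0,0,0,0],[200,13,0,0,0,0,0],[200,13.9,0,0,0,0,0],[200,13.9,0,0,0,0,0],[0,13.9,0,0,0,0,0],[0,13.9,0,0,0,0,0]],
  ],
)

```text
time: 20.4
tool_pos: [473.2, 13.4, 10.0]
tcp_rot: [95.2, 89.8, -3.4]
ft_force: [0.2, -0.9, 0.5]
finger_gap: 83.4
```

Emit:
servo_tool(
  commands=[
    [[0,-4,0,0,0,0,0],[0,-8,0,0,0,0,0],[0,-12,0,0,0,0,0],[0,-12,0,0,0,0,0]],
  ],
)

```text
time: 20.8
tool_pos: [476.6, 13.1, 136.5]
tcp_rot: [94.1, 89.3, -4.5]
ft_force: [1.1, 0.2, -0.2]
finger_gap: 85.5
```

```bash
python3 - <<'E'
from h import *
wcase("w6"); print(r.sense()['tool_pos'],go([480,-169,130],4.8))
E
```

```text
top face [ 464   39   48  221 9061] ((476.9278564453125, -151.8922119140625), (151.18484497070312, 28.07288360595703), 3.9530651569366455) 53.3162206255339
top face [  207    96    90   201 16530] ((469.1719665527344, 14.694160461425781), (58.205318450927734, 150.8532257080078), 81.3271713256836) 53.40590221714825
grey [ 494   73   18  159 2537] ((477.68121337890625, -159.02926635742188), (110.35066986083984, 12.63376522064209), 4.127894401550293) 53.7733791889996
grey [ 229  128   46  147 6285] ((468.8502502441406, 14.502562522888184), (30.535411834716797, 110.89105224609375), 81.34960174560547) 53.71828234460358
[474.97732725  13.25301699 133.353612  ] (array([ 0.35,  3.21, 17.95]), array([-13.37,   0.02,  -0.52]))
```

Emit:
servo_tool(
  commands=[
    [[0,0.3,3.2,18,-7,0,0],[0,0.3,3.2,18,-13.4,0,0],[0,0.3,3.2,18,-13.4,0,0],[0,0.3,3.2,18,-13.4,0,0],[0,0.3,3.2,18,-13.4,0,0],[0,0.3,3.2,18,-13.4,0,0]],
  ],
)

```text
time: 21.45
tool_pos: [475.7, -169.6, 124.6]
tcp_rot: [-132.9, 89.9, 141.8]
ft_force: [0.4, 0.0, -0.8]
finger_gap: 85.8
```

```bash
python3 - <<'E'
from h import *
wcase("w7"); print(r.sense()['tool_pos'],go([480,-169,130],4.8))
E
```

```text
top face [   0   76   31  215 5643] ((467.8946228027344, -7.810396194458008), (17.476152420043945, 150.93991088867188), 83.06825256347656) 56.00249612459382
top face [  203    78    97   215 18797] ((480.38336181640625, -168.24087524414062), (150.40252685546875, 58.31078338623047), 4.937541484832764) 56.59423793498797
grey [ 228  112   49  157 7144] ((480.71612548828125, -168.53738403320312), (110.01870727539062, 30.382295608520508), 4.816482067108154) 56.895614015198504
[ 475.76828385 -168.75587887  124.73010932] (array([-0.53,  0.42,  0.06]), array([-0.01, -0.07,  0.07]))
```

View pics/w7.png

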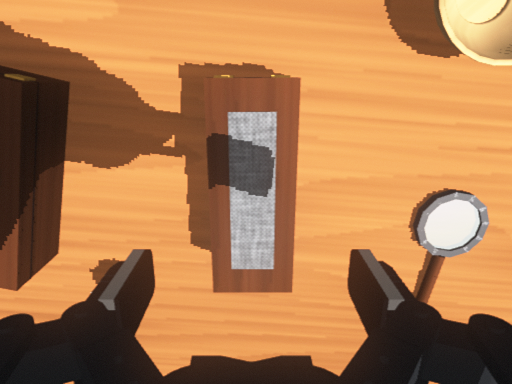

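Emit:
servo_tool(
  commands=[
    [[0,4,0.5,0,0,0,0],[0,8,0.5,0,0,0,0],[0,10.5,0.5,0,0,0,0],[0,11.7,0.5,0,0,0,0],[200,11.7,0.5,0,0,0,0],[200,11.7,0.5,0,0,0,0],[200,11.7,0.5,0,0,0,0],[200,11.7,0.5,0,0,0,0]],
  ],
  force=40,
)

```text
time: 22.3
tool_pos: [482.4, -169.2, 10.1]
tcp_rot: [61.0, 89.9, -24.1]
ft_force: [-0.2, -0.8, -2.1]
finger_gap: 57.5
```

Emit:
servo_tool(
  commands=[
    [[200,-2,0,0,0,0,0],[200,-6,0,0,0,0,0],[200,-10,0,0,0,0,0],[200,-13,0,0,0,0,0],[200,-14,0,0,0,0,0],[200,-14,0,0,0,0,0],[200,-14,0,0,0,0,0],[200,-14,0,0,0,0,0]],
  ],
)

```text
time: 23.1
tool_pos: [479.9, -168.2, 146.1]
tcp_rot: [-120.0, 89.8, 154.8]
ft_force: [-0.5, -0.7, -2.5]
finger_gap: 57.5
```

Emit:
servo_tool(
  commands=[
    [[200,0,3.5,0,0,0,0],[200,0,0,0,0,0,0],[200,0,3.5,0,0,0,0],[200,0,0,0,0,0,0],[200,0,3.5,0,0,0,0],[200,0,0,0,0,0,0],[200,0,0,0,0,0,0],[200,0,0,0,0,0,0]],
  ],
)

```text
time: 23.9
tool_pos: [480.0, -168.4, 146.5]
tcp_rot: [-121.1, 89.8, 153.7]
ft_force: [0.6, -0.6, -1.6]
finger_gap: 57.3
```

Emit:
servo_tool(
  commands=[
    [[200,0,0,0,0,0,8],[200,0,0,0,0,0,12],[200,0,0,0,0,0,4],[200,0,0,0,0,0,4],[200,0,0,0,0,0,4],[200,0,0,0,0,0,4],[200,0,0,0,0,0,4],[200,0,0,0,0,0,4]],
  ],
)

```text
time: 24.7
tool_pos: [481.9, -169.2, 149.7]
tcp_rot: [89.2, 85.9, 4.0]
ft_force: [-0.1, -0.3, -2.1]
finger_gap: 57.9
```

```bash
python3 - <<'E'
from h import *
avg(10)
E
```

```text
25.2 mean [-0.004  0.005 -0.063 -0.259 -0.075 -1.848] std [0.019 0.028 0.022 0.461 0.483 0.457] [ 481.2 -168.8  148.6] [90.1 86.   4.9]
```

Emit:
servo_tool(
  commands=[
    [[200,0,0,0,0,0,-8],[200,0,0,0,0,0,-16],[200,0,0,0,0,0,-8],[200,0,0,0,0,0,-8],[200,0,0,0,0,0,-8],[200,0,0,0,0,0,-8],[200,0,0,0,0,0,-8],[200,0,0,0,0,0,-8]],
  ],
)

```text
time: 26.0
tool_pos: [482.7, -169.5, 152.5]
tcp_rot: [-86.7, 86.4, -171.8]
ft_force: [-0.1, 0.6, -2.2]
finger_gap: 57.4
```

```bash
python3 - <<'E'
from h import *
avg(10)
E
```

```text
26.5 mean [-0.007  0.011  0.044 -0.082  0.085 -2.083] std [0.031 0.022 0.022 0.459 0.44  0.466] [ 481.2 -168.8  148.5] [ -90.1   86.  -175.3]
```

Emit:
servo_tool(
  commands=[
    [[200,0,0,0,0,0,4],[200,0,0,0,0,0,4],[200,0,0,0,0,0,4]],
  ],
)

```text
time: 26.8
tool_pos: [480.9, -168.9, 148.7]
tcp_rot: [-87.9, 89.9, -173.1]
ft_force: [0.4, -0.5, -2.0]
finger_gap: 58.0
```

Emit:
servo_tool(
  commands=[
    [[200,4,0,0,0,0,0],[200,8,0,0,0,0,0],[200,11,0,0,0,0,0],[200,13,0,0,0,0,0],[200,13.9,0,0,0,0,0],[200,13.9,0,0,0,0,0],[0,13.9,0,0,0,0,0],[0,13.9,0,0,0,0,0]],
  ],
)

```text
time: 27.6
tool_pos: [482.2, -169.2, 10.4]
tcp_rot: [48.4, 89.9, -36.8]
ft_force: [-0.1, 0.9, -0.1]
finger_gap: 83.9
```

Emit:
servo_tool(
  commands=[
    [[0,-4,0,0,0,0,0],[0,-8,0,0,0,0,0],[0,-12,0,0,0,0,0],[0,-12,0,0,0,0,0],[0,-12,0,0,0,0,0]],
  ],
)

```text
time: 28.1
tool_pos: [482.6, -169.4, 131.5]
tcp_rot: [58.0, 89.8, -27.1]
ft_force: [0.5, -0.8, -0.3]
finger_gap: 85.4
```

```bash
python3 - <<'E'
from h import *
wcase("w8"); print(r.sense()['tool_pos'],go([471,13.8,130],-8.8))
E
```

```text
top face [   0   85   38  209 6533] ((466.9380798339844, -5.488636016845703), (23.13864517211914, 151.5627899169922), 83.4573974609375) 54.5213046718313
top face [  203    91    93   206 17338] ((477.84844970703125, -167.48187255859375), (150.7942352294922, 58.19298553466797), 4.869996547698975) 54.68472966728423
grey [ 226  124   47  150 6573] ((477.8241882324219, -167.75701904296875), (110.67118072509766, 30.436908721923828), 4.909073352813721) 54.98920248117753
[ 481.35695645 -168.9002145   129.70992058] (array([ -0.04,   0.5 , -18.29]), array([13.62,  0.02, -0.03]))
```

Emit:
servo_tool(
  commands=[
    [[0,0,0.5,-18.3,7,0,0],[0,0,0.5,-18.3,13.6,0,0],[0,0,0.5,-18.3,13.6,0,0],[0,0,0.5,-18.3,13.6,0,0],[0,0,0.5,-18.3,13.6,0,0],[0,0,0.5,-18.3,13.6,0,0]],
  ],
)

```text
time: 28.75
tool_pos: [469.8, 14.5, 128.1]
tcp_rot: [-76.1, 89.8, -174.7]
ft_force: [0.4, 0.7, -0.2]
finger_gap: 85.3
```

```bash
python3 - <<'E'
from h import *
wcase("w9"); print(r.sense()['tool_pos'],go([471,13.8,8],-8.8))
E
```

```text
top face [ 470   27   42  230 8148] ((477.5594787597656, -148.6428985595703), (151.32510375976562, 23.686941146850586), 2.888148784637451) 56.58173470636574
top face [  204    82    96   211 18085] ((471.802001953125, 13.757328033447266), (58.23310852050781, 150.6856231689453), 81.24532318115234) 56.7805300411942
grey [ 228  117   49  153 6849] ((471.5152893066406, 13.489092826843262), (30.41129493713379, 109.96337127685547), 81.2066879272461) 57.08942008754852
[470.04265048  13.69868641 128.3483581 ] (array([12.03,  0.12, -0.03]), array([0.07, 0.04, 0.13]))
```

Case 2 stands where it started. Grip, lift, and confirm with ±12° tilts.

Emit:
servo_tool(
  commands=[
    [[0,4,0.1,0,0,0,0],[0,8,0.1,0,0,0,0],[0,11,0.1,0,0,0,0],[0,12.1,0.1,0,0,0,0],[200,12.1,0.1,0,0,0,0],[200,12.1,0.1,0,0,0,0],[200,12.1,0.1,0,0,0,0],[200,12.1,0.1,0,0,0,0]],
  ],
  force=40,
)

```text
time: 29.6
tool_pos: [473.0, 13.5, 10.0]
tcp_rot: [88.4, 89.9, -10.4]
ft_force: [0.3, -3.0, 1.0]
finger_gap: 57.6
```

Emit:
servo_tool(
  commands=[
    [[200,-2,0,0,0,0,0],[200,-6,0,0,0,0,0],[200,-10,0,0,0,0,0],[200,-13,0,0,0,0,0],[200,-14,0,0,0,0,0],[200,-14,0,0,0,0,0],[200,-14,0,0,0,0,0],[200,-14,0,0,0,0,0]],
  ],
)

```text
time: 30.4
tool_pos: [470.2, 13.9, 146.0]
tcp_rot: [-85.9, 89.8, 175.3]
ft_force: [-0.8, -0.1, -5.3]
finger_gap: 57.8
```

Emit:
servo_tool(
  commands=[
    [[200,0,0,0,0,0,6],[200,0,0,0,0,0,12],[200,0,0,0,0,0,12],[200,0,0,0,0,0,12],[200,0,0,0,0,0,12],[200,0,0,0,0,0,12],[200,0,0,0,0,0,12],[200,0,0,0,0,0,12]],
  ],
)

```text
time: 31.2
tool_pos: [472.2, 13.7, 148.7]
tcp_rot: [90.0, 78.0, -8.8]
ft_force: [-0.4, -0.4, -5.7]
finger_gap: 57.5
```

```bash
python3 - <<'E'
from h import *
avg(14)
E
```

```text
31.9 mean [ 7.000e-03  5.000e-03 -1.750e-01 -1.410e-01 -7.300e-02 -6.087e+00] std [0.031 0.016 0.017 0.467 0.477 0.413] [471.8  13.8 148.6] [90.  78.  -8.8]
```

Emit:
servo_tool(
  commands=[
    [[200,0,0,0,0,0,-4],[200,0,0,0,0,0,-8],[200,0,0,0,0,0,-12],[200,0,0,0,0,0,-12],[200,0,0,0,0,0,-12],[200,0,0,0,0,0,-12],[200,0,0,0,0,0,-12],[200,0,0,0,0,0,-12]],
  ],
)

```text
time: 32.7
tool_pos: [471.6, 13.9, 148.8]
tcp_rot: [93.1, 89.9, -5.7]
ft_force: [-0.6, 0.2, -4.3]
finger_gap: 57.5
```

```bash
python3 - <<'E'
from h import *
avg(14)
E
```

```text
33.4 mean [-0.008  0.009  0.093 -0.314 -0.23  -5.894] std [0.024 0.028 0.03  0.555 0.414 0.423] [471.8  13.8 148.6] [ -68.7   90.  -167.5]
```

Emit:
servo_tool(
  commands=[
    [[200,-0.5,2,0.3,0,0,0],[200,-1,5,0.8,0,0,0],[200,-1,8,1.2,0,0,0],[200,-1,11,1.7,0,0,0],[200,-1,14,2.1,0,0,0],[200,-1,17,2.5,0,0,0],[200,-1,19.5,2.9,0,0,0],[200,-1,21,3.1,0,0,0]],
  ],
)

```text
time: 34.2
tool_pos: [676.1, -49.6, 157.8]
tcp_rot: [-60.7, 90.0, -159.5]
ft_force: [-0.4, 0.4, -6.3]
finger_gap: 57.7
```

```bash
python3 - <<'E'
from h import *
print(r.sense()['tool_pos'],go([688,-53,160],-8.8))
E
```

```text
[676.05065485 -49.62252027 157.83716101] (array([-0.22,  1.23,  0.15]), array([0.  , 0.01, 0.01]))
```

Emit:
servo_tool(
  commands=[
    [[200,0,0.8,0.1,0,0,0],[200,0,1.2,0.2,0,0,0],[200,0,1.2,0.2,0,0,0],[200,0,1.2,0.2,0,0,0],[200,0,1.2,0.2,0,0,0],[200,0,1.2,0.2,0,0,0],[200,0,1.2,0.2,0,0,0],[200,0,1.2,0.2,0,0,0]],
  ],
)

```text
time: 35.0
tool_pos: [686.1, -52.6, 158.8]
tcp_rot: [93.4, 90.0, -5.4]
ft_force: [-0.6, 0.7, -5.3]
finger_gap: 57.8
```

```bash
python3 - <<'E'
from h import *
avg(10);tq()
for n in("scene","wrist","top"):
    p,d=r.snapshot(n);cv2.imwrite(f"pics/{n}9.png",p[:,:,::-1])
    W=cloud(n,d)
    if n=="top":
        z=W[...,2];m=((z>45)&(z<66)&(W[...,0]>380)&(W[...,0]<560)).astype(np.uint8);k,l,s,c=cv2.connectedComponentsWithStats(m)
        for i in range(1,k):
            if s[i,4]>300:Q=W[l==i];print(np.round(c[i]),cv2.minAreaRect(Q[:,:2].astype(np.float32)),np.median(Q[:,2]))
    if n=="wrist":
        hsv=cv2.cvtColor(p,cv2.COLOR_RGB2HSV)
        for u,v in((250,190),(250,300),(215,250),(290,250)):print(W[v,u].round(1),hsv[v,u])
E
```

```text
35.5 mean [-0.007  0.007  0.016  0.059  0.228 -6.125] std [0.021 0.023 0.037 0.395 0.481 0.45 ] [686.2 -52.7 158.6] [-86.3  90.  175. ]
t 35.5 F [-0.08  0.74 -6.28] torque tool axes [-0.0028  0.0335  0.0934] world [ 0.019 -0.097  0.003] [686.2 -52.7 158.6] gap 57.5 pitch axis [-0.  0. -1.]
[733.1 -58.9 204.8] [120   4 217]
[695.2 -52.9 206.1] [120   5  97]
[714.9 -44.7 205.1] [150   2 107]
[711.  -68.4 204.7] [113   5 222]
[192. 177.] ((493.6984558105469, 236.89598083496094), (142.96961975097656, 58.64510726928711), 11.545503616333008) 54.93544977110105
[334. 186.] ((478.8576354980469, -182.32110595703125), (151.1940155029297, 29.465377807617188), 3.7022933959960938) 54.628830190587905
```

View pics/scene9.png

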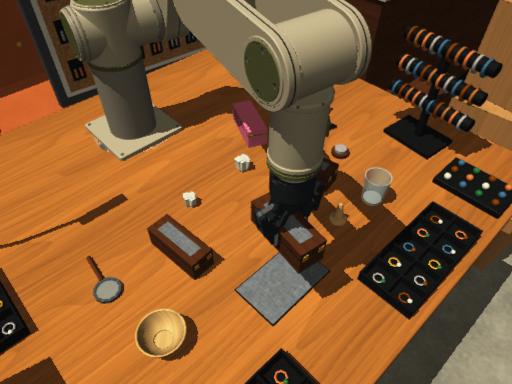

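View pics/top9.png

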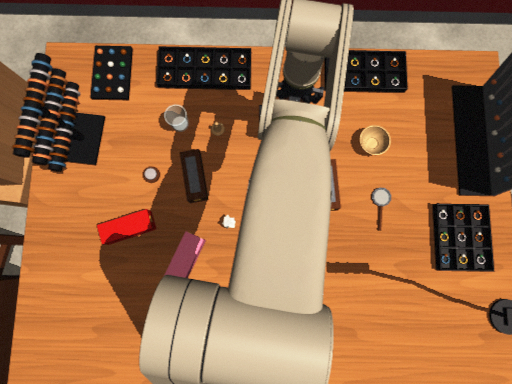

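View pics/wrist9.png

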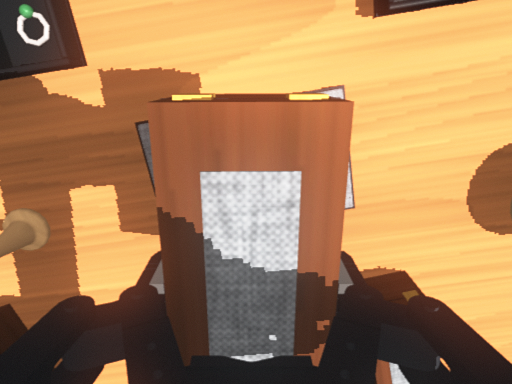

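Emit:
servo_tool(
  commands=[
    [[200,0,0,0,0,0,0],[200,0,0,0,0,0,0],[200,0,0,0,0,0,0],[200,0,0,0,0,0,0],[200,0,0,0,0,0,0],[200,0,0,0,0,0,0],[200,0,0,0,0,0,0],[200,0,0,0,0,0,0]],
  ],
)

```text
time: 36.45
tool_pos: [686.2, -52.7, 158.6]
tcp_rot: [-56.5, 90.0, -155.3]
ft_force: [-0.1, 0.3, -6.0]
finger_gap: 57.5
```

```bash
python3 - <<'E'
from h import *
avg(8);tq();print(r.hand_in())
E
```

```text
36.85 mean [ 1.00e-03  7.00e-03  3.40e-02  6.00e-02  1.22e-01 -6.06e+00] std [0.034 0.03  0.036 0.556 0.706 0.324] [686.2 -52.7 158.6] [158.9  90.   60.1]
t 36.85 F [-0.61 -0.03 -6.18] torque tool axes [0.0114 0.015  0.0315] world [ 0.01  -0.033 -0.011] [686.2 -52.7 158.6] gap 57.7 pitch axis [ 0.  0. -1.]
the job is handed in; nothing more can be done
None
```

I pressed the call button until it hit its stop and let it come back up. I then lifted, shook and tilted each of the three cases in turn. Case 2, the middle one, is the rattler. I handed the job in at about 37 s, holding it level over the pad; no verdict is reported.

- **Which case rattles:** After a 12° tilt back to level, case 2 kept a 0.09 N m offset, which is what the ball at one end should give. Cases 1 and 3 behaved as rigid. The first ±4° readings on case 2 were very noisy, so I tilted it again on the second pickup to be sure.
- **Final hold:** The case was held at (686, −53) mm with its underside about 150 mm up. It was level within about 2°, and the arm was not moving. The fingers were 57.7 mm apart under the 40 N grip setting.
- **Silent cases:** Cases 1 and 3 stood flat within about 3 mm of where they started, seen by the wrist camera just after each was set down. In the last pictures the arm partly hid both of them, so I could not re-measure them fully. The bystanders in view had not visibly moved, but quartz_2 and part of the ring cone were hidden in the top view.
- **Disagreement:** The top and scene cameras differed by 5 to 10 mm on positions, including the pad centre. I used the average for the pad and the wrist camera for the cases.

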